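# Right the fallen wash tin and seat it on the stop bar

## Robot

A 6-joint arm with a two-finger parallel gripper is mounted at the origin on the work surface. World frame = base frame: x ahead of the robot, y to its left, z up, the work surface at z = 0. Lengths are in m, angles in rad, forces in N, time in s.
With the tool pointing down it reaches from about 0.375 to 0.975 m from the base axis. Payload 3.8 kg.
Tool frame: the origin (TCP) lies between the finger pads; the fingertips stand 8 mm ahead of it and the grasp point (between the pads) lies 11 mm behind it; z points along the fingers, y is the line along which they close (so a half turn about z gives the same grasp; the last joint's range is limited). The gripper opens to 85 mm and grips with 20 to 120 N. Pads are 22 mm wide; open, the fingers measure 114 mm over their backs; the gripper's body (76 mm by 85 mm) begins 54 mm behind the grasp point. The pads swing forward as they close: fully open they stand 13 mm farther back than shut.
Start: joints at [1.091, 0.264, 1.604, -0, 1.274, -0.037], TCP at [0.289, 0.61, 0.207] pointing down, gripper open.
Joint ranges: [-2.63, 2.63], [-0.94, 2.18], [0.31, 2.57], [-1.31, 4.45], [0, 2.66], [-2.55, 2.55]. Speed limits (rad/s): [2.57, 2.57, 3.14, 3.14, 3.14, 3.14].

## Interface

Orientations are given as a unit quaternion [w, x, y, z].
In Python, from bench import get_obs, grab_frame, calibration, job_done gives the robot as it stands.
- The arm moves only by the tool send_rows, never from a script. Its argument "deltas" is a list of rows, each an object with "linear": the shift along the tool's x, y, z normalised to -1 to 1, where 1 is 0.1 m, a list of three; "rot": the turn, a rotation vector about the tool's x, y, z normalised to -1 to 1, where 1 is 90 degrees, a list of three; "grip": the opening in per cent of the stroke, from 0 (shut) to 100 (fully open). A call has 1 to 12 rows; each row shifts and turns the commanded pose from where the row before left it, along the tool's axes as they then stand; what a row does not reach is not made up. A row lasts 1/8 s, in which the tool goes at most 62.5 mm and 10.7 degrees, less where a joint would pass 70% of its speed; a pose out of reach is approached as far as the arm can. A call with a number of a shift or a turn outside -1 to 1 is refused whole. A call with a gripper value outside its range is refused whole. The fingers move at their own pace and stop on an object; "squeeze" is the grip in N (left out, the last holds). Time passes only in rows, so rows that do not move let the fingers close. It gives the time, the measured TCP pose, the force, the opening and the grip force at its end, in the units of the state.
- get_obs(): the state, without advancing time (a new reading comes with each control period).
- grab_frame(name): name is "side" or "top" or "wrist"; returns (picture, depth): 384x512x3 uint8, red, green, blue; 384x512 float32, m along the optical axis (not along the pixel's ray), 0 where there is no reading.
- calibration(name): a dict with "fx", "fy", "cx", "cy" (pixels), "view" (4x4, takes a point from world to camera coordinates). Camera axes: x right, y down, z forward; pixel columns grow to the right and rows downward; lengths in m; the calibration is good to about 2 mm. A picture is of the moment at which its call begins: read the wrist's pose just before it. calibration takes no time and is no camera call; for the wrist camera it gives the pose at the moment of the call.
- job_done(): hands the job in; it is judged then, once.
The state is a dict: "clock": time; "qpos": joint angles; "qvel": joint speeds; "effort": joint torques, N m; "tool_pos": TCP position; "orientation": TCP orientation; "force": force on the tool from outside, world axes, zero at the start; "ft_torque": the same for the moment, N m; "opening": finger opening in m; "grasp_force": force on a finger pad.
Only numpy, scipy, OpenCV 4.12 (cv2) and the standard library are available. Lean on these libraries where they do the work, as an engineer would, in place of code of your own. Each camera call takes 0.05 s, during which the arm holds its last target. There are 200 camera calls.

## Task

The flat rectangular wash tin has toppled and leans with its top end on the steel splash board. Right it by pushing its foot towards the board, so that its top end slides up the board until the tin stands on its base; then slide it on, upright and square, until its foot bears on the stop bar in front of the board, press it home there for a moment with a steady push of about 10 N, and let go of it. The thin sheet dents easily, so never press it harder than that against the board or bar, and leave the tub, bottle and jar where they are.

Things in the scene. Friction and masses are not known exactly. Their poses are not given: they have to be found in the camera images.
- tin: Closed rectangular sheet-metal tin, 110 mm wide (its x) by 50 mm deep (y) by 180 mm tall (z, base to top), 0.3 to 0.5 kg, too wide to grasp. Origin: centre of its base. It starts leaning about 45 degrees, top end against the board. Its -y face is its back, which ends towards the board, its foot on the stop bar. Leaning less than about 15 degrees, it tips onto its base by itself. Upright, it slides at 1.5 to 4 N.
- board: Fixed upright splash board of slippery steel sheet, 360 mm long (its x), 220 mm high (z), 12 mm thick. Origin: front face, middle of the lower edge. Its front face is the plane y = 0 and faces +y, where the tin is. It carries a clamped steel stop bar on the bench along its foot, 340 mm long, 22 mm high, the bar's front face 8 to 30 mm before the board: its setting is not measured, feel for it.
- tin_back_low (a point): Middle of the tin's long base edge on its -y (back) side: at the start the only edge on the bench. The opposite long base edge, where the foot is pushed, starts 35 mm above the bench and comes down as the tin rises. The push takes about 5 to 12 N; kept low it slides, much above 35 mm it jams.
- tin_back_top (a point): Middle of the tin's long top edge on its -y (back) side, 180 mm from tin_back_low; at the start this edge rests on the board and slides up it as the foot is pushed in.
- ink_tub: Bystander: round ink tub 84 mm across, 62 mm tall, standing on the bench in front of the board's +x part. Origin: centre of its base.
- oil_bottle: Bystander: tall amber glass bottle 66 mm across, 200 mm tall, standing behind the board (its -y side). Origin: centre of its base.
- ink_jar: Bystander: white jar 68 mm across, 70 mm tall, in front of the board's -x end. Origin: centre of its base.
Not all that is in view belongs to the job. Leave any brown or yellow look-alike of the tin alone.

How it is judged:
On the way, in this order (a step that is already met when the one before it is completed fails the run):
1. the tin has been raised to less than about 35 degrees from upright with its top end still bearing on the board (angle between tin's own z axis and vertical between 0.3 and 0.6 rad and contact force between tin and board above 0.3 N), for 0.05 s.
2. the tin stands on its base (angle between tin's own z axis and vertical below 0.06 rad and height (world z) of tin below 0.006 m), for 0.2 s.
3. the upright tin is pressed home: its foot bears on the stop bar with at least 5 N (angle between tin's own z axis and vertical below 0.06 rad and y of tin_back_low in the frame of board below 0.034 m and contact force between tin and board above 5 N), for 0.15 s.
At the end, for the whole second after the job is handed in: The tin stands upright on its base (within about 2 degrees), its back towards the board and square to it within about 4.5 degrees, its foot on the stop bar (back base edge 4 to 34 mm before the board), its whole width in front of the board, at rest and not touched by the robot (angle between tin's own z axis and vertical below 0.04 rad and height (world z) of tin below 0.004 m and angle between the y axis of tin and the y axis of board, either way round below 0.08 rad and x of tin in the frame of board between -0.125 and 0.125 m and linear speed of tin below 0.01 m/s and y of tin_back_low in the frame of board between 0.004 and 0.034 m).
It fails at once if the tin is pressed against the board or its stop bar with more than 12 N (contact force between tin and board above 12 N).
It fails at once if the robot presses the tin with more than 25 N (contact force between the arm and tin above 25 N).
It fails at once if the ink tub is moved more than 20 mm or tipped (distance of ink_tub from where it was at the start of the episode above 0.02 m or angle between ink_tub's own z axis and vertical above 0.3 rad).
It fails at once if the oil bottle is moved more than 20 mm or tipped (distance of oil_bottle from where it was at the start of the episode above 0.02 m or angle between oil_bottle's own z axis and vertical above 0.3 rad).
It fails at once if the ink jar is moved more than 20 mm or tipped (distance of ink_jar from where it was at the start of the episode above 0.02 m or angle between ink_jar's own z axis and vertical above 0.3 rad).
It also fails if it takes over 58 s, if anything falls off the work surface, if the arm or the gripper's body presses on something with over 40 N, if the wrist force passes 120 N, or if a joint passes its speed limit or range.

## Working session

There is one attempt and no reset: what is moved stays moved. The work goes in short steps, Python scripts to look and compute and a tool call to move; the robot and the scene stay as the last step left them, time stands still between calls to the robot, and variables do not carry over. Pictures are saved under pics/ and viewed, at most 10 in all, crops included, and the job is handed in when it is done.

Besides the shell and the picture viewer there is one more tool, called after "Emit:" as name(argument=value, ...) on one line, values as JSON. send_rows: Moves the arm, as the interface text tells. Its arguments: {"type":"object","properties":{"deltas":{"type":"array","items":{"type":"object","properties":{"linear":{"type":"array","items":{"type":"number","minimum":-1,"maximum":1}},"rot":{"type":"array","items":{"type":"number","minimum":-1,"maximum":1}},"grip":{"type":"number"}}}},"squeeze":{"type":"number"}},"required":["deltas"]}

```bash
mkdir -p pics
cat > h.py <<'E'
import numpy as np, cv2
from bench import *
def snap(n):
    c=calibration(n); im,d=grab_frame(n)
    np.savez(f'pics/{n}.npz',im=im,d=d,V=c['view'],k=[c['fx'],c['fy'],c['cx'],c['cy']])
    return im,d
def cloud(n):
    z=np.load(f'pics/{n}.npz'); d=z['d']; fx,fy,cx,cy=z['k']
    v,u=np.mgrid[:384,:512]
    P=np.stack([(u-cx)/fx*d,(v-cy)/fy*d,d],-1)
    V=z['V']; W=(P-V[:3,3])@V[:3,:3]
    W[d==0]=np.nan
    return z['im'],W
E
python3 - <<'E'
from h import *
a,_=snap('side'); b,_=snap('top')
im=np.vstack([a,b])
for n in('side','top'): cv2.imwrite(f'pics/{n}0.png',cv2.cvtColor(cv2.resize(np.load(f'pics/{n}.npz')['im'],(800,600)),4))
o=get_obs(); print({k:np.round(v,3) for k,v in o.items()})
E
```

```text
{'clock': np.float64(0.1), 'qpos': array([ 1.091,  0.265,  1.605, -0.   ,  1.274, -0.037]), 'qvel': array([-0.   , -0.001, -0.005, -0.   , -0.   , -0.001]), 'effort': array([ 1.0000e-03, -5.1671e+01, -3.6859e+01, -0.0000e+00,  6.0000e-03,
       -0.0000e+00]), 'tool_pos': array([0.289, 0.609, 0.206]), 'orientation': array([-0.   ,  0.22 ,  0.976, -0.001]), 'force': array([ 0.572, -0.653, -0.13 ]), 'ft_torque': array([0.008, 0.025, 0.021]), 'grasp_force': np.float64(0.0), 'opening': np.float64(0.085)}
```

View pics/side0.png

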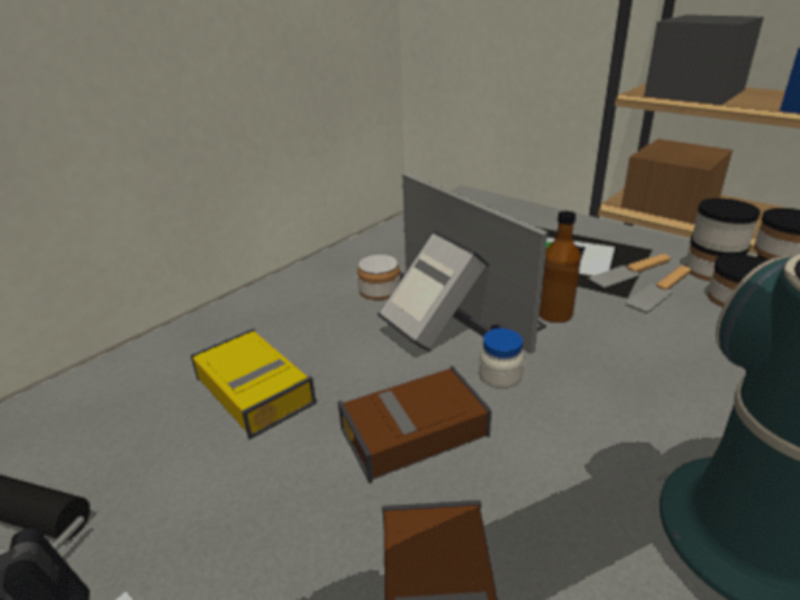

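View pics/top0.png

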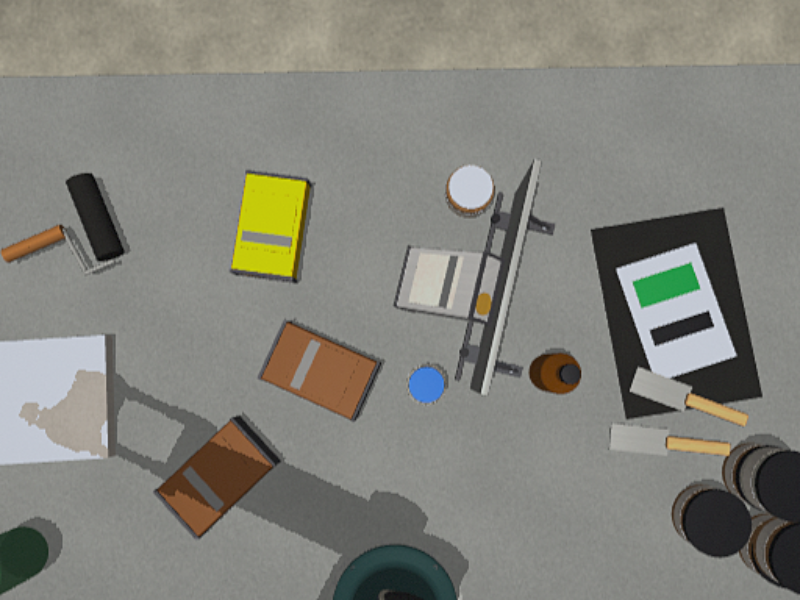

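Candidates for the tin at top-view pixels (800x600 frame): grey-white leaning box (445,283), yellow box lying flat (272,225), brown boxes (320,370) and (215,475). By the description it is the grey-white one leaning on the board. The tub is at (470,188), the jar at (427,384) and the bottle at (555,373). Next I measure it and check the choice in a crop.

Run:
```python
from h import *
im,W=cloud('top')
s=512/800
def p(u,v): 
    i,j=int(u*s),int(v*s); return np.round(W[j,i],3)
for n,u,v in [('tub',470,188),('jar',427,384),('bottle',569,374),('bdtopA',537,163),('bdtopB',486,388),('tin L',404,250),('tinLb',399,303),('tin mid',430,280),('tin hi',485,262),('tinhi2',488,312),('bar over tin',478,290),('bar free',463,360),('bar2',497,210),('bench',380,150),('knob',467,352)]: print(n,p(u,v))
# tin plane fit: points on top face
m=np.zeros(W.shape[:2],bool); m[int(255*s):int(300*s),int(412*s):int(462*s)]=1
Q=W[m]; Q=Q[~np.isnan(Q[:,0])]; c=Q.mean(0); n=np.linalg.svd(Q-c)[2][2]; n*=np.sign(n[2]); print('tin face c,n',c,n, 'rms',np.std((Q-c)@n), 'lean from upright deg',np.degrees(np.arcsin(n[2])))
print('azimuth n',np.degrees(np.arctan2(n[1],n[0])))
# board from side cam
ims,S=cloud('side')
m=(S[...,2]>.12)&(S[...,2]<.215)&(S[...,1]<.2)&(S[...,0]>.4)&(S[...,0]<.8)
m[:, :260]=0; m[:,345:]=0; m[:110]=0; m[215:]=0
Q=S[m]
for k in range(4):
    c=np.median(Q,0) if k==0 else Q.mean(0); n=np.linalg.svd(Q-c)[2][2]; n*=np.sign(n[1]); r=(Q-c)@n; Q=Q[abs(r)<max(.004,1.5*np.std(r))]
print('board',len(Q),c,n,np.std((Q-c)@n),np.degrees(np.arctan2(n[1],n[0])))
print('base corner side', [np.round(S[int(v*s),int(u*s)],3) for u,v in [(383,316),(428,343),(437,240),(482,265),(420,345)]])
c1=cv2.resize(im[140:215,235:360],(800,480),interpolation=cv2.INTER_CUBIC)
cv2.imwrite('pics/crop.png',cv2.cvtColor(c1,4))
```

```text
tub [ 0.71  -0.136  0.061]
jar [ 0.38  -0.058  0.074]
bottle [ 0.395 -0.267  0.202]
bdtopA [ 0.708 -0.225  0.221]
bdtopB [ 0.376 -0.143  0.222]
tin L [ 0.614 -0.021  0.001]
tinLb [ 0.518 -0.013  0.049]
tin mid [ 0.55  -0.066  0.088]
tin hi [ 0.57  -0.15   0.163]
tinhi2 [ 0.494 -0.156  0.134]
bar over tin [ 0.526 -0.137  0.163]
bar free [ 0.418 -0.121  0.028]
bar2 [ 0.681 -0.188  0.017]
bench [ 0.798  0.019 -0.005]
knob [ 0.431 -0.127  0.033]
tin face c,n [ 0.55444298 -0.07448142  0.09424482] [0.1756551  0.68249932 0.70946456] rms 0.001687709050727433 lean from upright deg 45.191367440120224
azimuth n 75.56700083883183
board 1860 [ 0.53480247 -0.17147072  0.17740794] [0.24797459 0.9136622  0.3220714 ] 0.006597968789255978 74.81529785190303
base corner side [array([ 0.602, -0.029,  0.038]), array([ 0.508, -0.032,  0.022]), array([ 0.572, -0.141,  0.151]), array([ 0.479, -0.144,  0.13 ]), array([ 0.512, -0.017,  0.025])]
```

View pics/crop.png

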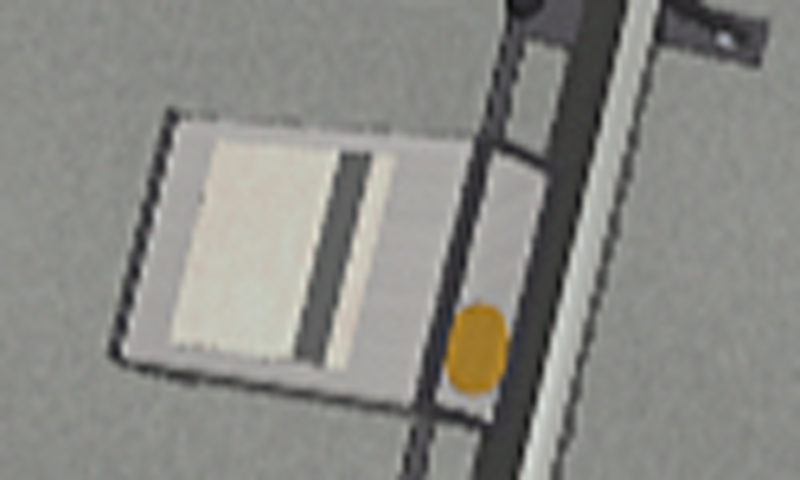

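The crop confirms the choice: a grey-white tin with a label, a dark front base edge at crop (172,115)–(118,355), and its top against the board. I'll refine the edge by rays at known heights.

```bash
cat >> h.py <<'E'
N=np.array([.245,.969]); X=np.array([.969,-.245])
def ray(n,u,v,h):
    z=np.load(f'pics/{n}.npz'); fx,fy,cx,cy=z['k']; V=z['V']; R=V[:3,:3]
    o=-R.T@V[:3,3]; d=R.T@np.array([(u-cx)/fx,(v-cy)/fy,1]); return o+d*(h-o[2])/d[2]
E
python3 - <<'E'
from h import *
from scipy.spatial.transform import Rotation as R
def P(l,u,v,h):
    p=ray('top',235+u/6.4,140+v/6.4,h); print(l,np.round(p,3),'n,x',np.round([p[:2]@N,p[:2]@X],3)); return p
a=P('edge far',168,112,.0354); b=P('edge near',114,358,.0354); d=(a-b); print(np.linalg.norm(d),np.degrees(np.arctan2(d[1],d[0])))
a=P('top front far',497,140,.1626); b=P('top front near',425,408,.1626); d=(a-b);print(np.linalg.norm(d),np.degrees(np.arctan2(d[1],d[0])))
P('bdfront top hi',622,40,.22);P('bdfront top lo',522,475,.22)
s=.64
for u,v in [(533,160),(480,391),(542,160),(490,393)]:
    p=ray('top',u*s,v*s,.22);print(np.round(p,3),np.round([p[:2]@N,p[:2]@X],3))
o=get_obs();print(np.degrees(R.from_quat(o['orientation'],scalar_first=True).as_matrix()[:,1]@[1,0,0]))
M=R.from_quat(o['orientation'],scalar_first=True).as_matrix();print(M.round(3),np.degrees(np.arctan2(M[1,1],M[0,1])), o['tool_pos'][:2]@N,o['tool_pos'][:2]@X)
E
```

```text
edge far [ 0.615 -0.031  0.035] n,x [0.121 0.604]
edge near [ 0.511 -0.007  0.035] n,x [0.119 0.497]
0.1068266714385281 -13.018704182923127
top front far [ 0.582 -0.157  0.163] n,x [-0.009  0.602]
top front near [ 0.481 -0.127  0.163] n,x [-0.006  0.497]
0.10564903608221801 -16.148628840872334
bdfront top hi [ 0.609 -0.197  0.22 ] n,x [-0.042  0.639]
bdfront top lo [ 0.453 -0.157  0.22 ] n,x [-0.041  0.477]
[ 0.712 -0.22   0.22 ] [-0.039  0.744]
[ 0.371 -0.134  0.22 ] [-0.039  0.393]
[ 0.712 -0.234  0.22 ] [-0.052  0.747]
[ 0.368 -0.149  0.22 ] [-0.054  0.393]
24.549459359089642
[[-0.904  0.428 -0.001]
 [ 0.428  0.904 -0.002]
 [ 0.    -0.002 -1.   ]] 64.62950990793652 0.6611371381931757 0.13065980177754966
```

Emit:
send_rows(deltas=[{"linear": [0, 0, -0.05], "rot": [0, 0, 0.1095], "grip": 60}, {"linear": [0, 0, -0.05], "rot": [0, 0, 0.1095], "grip": 60}, {"linear": [0, 0, -0.05], "rot": [0, 0, 0.1095], "grip": 60}, {"linear": [0, 0, -0.05], "rot": [0, 0, 0.1095], "grip": 60}, {"linear": [0, 0, -0.05], "rot": [0, 0, 0.1095], "grip": 60}, {"linear": [0, 0, 0], "rot": [0, 0, 0.1095], "grip": 60}, {"linear": [0, 0, 0], "rot": [0, 0, 0.1095], "grip": 60}, {"linear": [0, 0, 0], "rot": [0, 0, 0.1095], "grip": 60}, {"linear": [0, 0, 0], "rot": [0, 0, 0], "grip": 60}, {"linear": [0, 0, 0], "rot": [0, 0, 0], "grip": 60}])

```text
clock: 1.35
tool_pos: [0.2891, 0.6097, 0.2318]
orientation: [0.0, 0.788, 0.615, -0.0]
force: [0.4, 0.3, 0.5]
opening: 0.0513
grasp_force: 0.0
```

Emit:
send_rows(deltas=[{"linear": [-0.38, 0.4, 0], "grip": 60}, {"linear": [-0.38, 0.4, 0], "grip": 60}, {"linear": [-0.38, 0.4, 0], "grip": 60}, {"linear": [-0.38, 0.4, 0], "grip": 60}, {"linear": [-0.38, 0.4, 0], "grip": 60}, {"linear": [-0.38, 0.4, 0], "grip": 60}, {"linear": [-0.38, 0.4, 0], "grip": 60}, {"linear": [-0.38, 0.4, 0], "grip": 60}, {"linear": [-0.38, 0.4, 0], "grip": 60}, {"linear": [-0.38, 0.4, 0], "grip": 60}, {"linear": [0, 0.19, 0], "grip": 60}, {"linear": [0, 0, 0], "grip": 60}])

```text
invalid input
```

Emit:
send_rows(deltas=[{"rot": [0, -0.1, 0], "grip": 60}, {"rot": [0, -0.1, 0], "grip": 60}, {"rot": [0, -0.1, 0], "grip": 60}, {"rot": [0, -0.1, 0], "grip": 60}, {"rot": [0, -0.1, 0], "grip": 60}, {"linear": [0, 0, 0], "grip": 60}, {"linear": [0, 0, 0], "grip": 60}])

```text
invalid input
```

```bash
cat >> h.py <<'E'
from scipy.spatial.transform import Rotation as Ro
def st():
    o=get_obs(); M=Ro.from_quat(o['orientation'],scalar_first=True).as_matrix(); p=o['tool_pos']
    f=o['force']
    print('t',round(float(o['clock']),2),'n,x,z',np.round([p[:2]@N,p[:2]@X,p[2]],4),'tilt',np.degrees(np.arccos(-M[2,2])).round(1),'y az',np.degrees(np.arctan2(M[1,1],M[0,1])).round(2),'yz',M[2,1].round(3),'F n,x,z',np.round([f[:2]@N,f[:2]@X,f[2]],2),'open',round(float(o['opening']),4),'q',np.round(o['qpos'],2))
E
python3 - <<'E'
from h import *
st(); im,d=snap('wrist'); cv2.imwrite('pics/w1.png',cv2.cvtColor(im,4))
E
```

```text
t 1.35 n,x,z [0.6617 0.1308 0.2318] tilt 0.0 y az -14.05 yz -0.0 F n,x,z [0.36 0.28 0.45] open 0.0513 q [ 1.09  0.25  1.58 -0.    1.32  1.34]
```

View pics/w1.png

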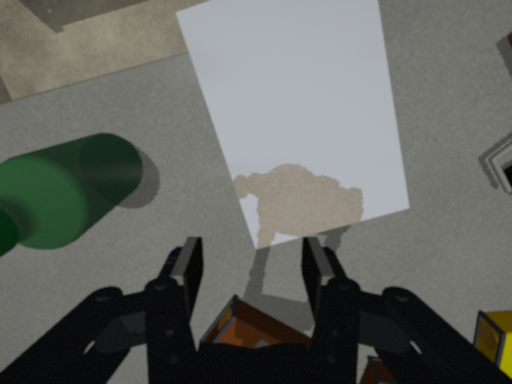

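The wrist picture only shows the gripper still at its start place: fingers at (185,265) and (318,265), bench paper behind them. The last two calls were refused because each row needs all its fields. I'll resend them in full.

Emit:
send_rows(deltas=[{"linear": [-0.38, 0.4, 0], "rot": [0, 0, 0], "grip": 60}, {"linear": [-0.38, 0.4, 0], "rot": [0, 0, 0], "grip": 60}, {"linear": [-0.38, 0.4, 0], "rot": [0, 0, 0], "grip": 60}, {"linear": [-0.38, 0.4, 0], "rot": [0, 0, 0], "grip": 60}, {"linear": [-0.38, 0.4, 0], "rot": [0, 0, 0], "grip": 60}, {"linear": [-0.38, 0.4, 0], "rot": [0, 0, 0], "grip": 60}, {"linear": [-0.38, 0.4, 0], "rot": [0, 0, 0], "grip": 60}, {"linear": [-0.38, 0.4, 0], "rot": [0, 0, 0], "grip": 60}, {"linear": [-0.38, 0.4, 0], "rot": [0, 0, 0], "grip": 60}, {"linear": [-0.38, 0.4, 0], "rot": [0, 0, 0], "grip": 60}, {"linear": [0, 0.19, 0], "rot": [0, 0, 0], "grip": 60}, {"linear": [0, 0, 0], "rot": [0, 0, 0], "grip": 60}])

```text
clock: 2.9
tool_pos: [0.6029, 0.1385, 0.2319]
orientation: [-0.0, 0.789, 0.614, 0.0]
force: [-0.1, 0.4, 0.8]
opening: 0.0513
grasp_force: 0.0
```

Emit:
send_rows(deltas=[{"linear": [0, 0, 0], "rot": [0, -0.1, 0], "grip": 60}, {"linear": [0, 0, 0], "rot": [0, -0.1, 0], "grip": 60}, {"linear": [0, 0, 0], "rot": [0, -0.1, 0], "grip": 60}, {"linear": [0, 0, 0], "rot": [0, -0.1, 0], "grip": 60}, {"linear": [0, 0, 0], "rot": [0, -0.1, 0], "grip": 60}, {"linear": [0, 0, 0], "rot": [0, 0, 0], "grip": 60}, {"linear": [0, 0, 0], "rot": [0, 0, 0], "grip": 60}])

```text
clock: 3.78
tool_pos: [0.6018, 0.1397, 0.2324]
orientation: [0.235, 0.729, 0.568, -0.301]
force: [0.2, 0.2, 0.9]
opening: 0.0514
grasp_force: 0.0
```

Run:
```python
from h import *
st(); im,d=snap('wrist'); cv2.imwrite('pics/w2.png',cv2.cvtColor(im,4))
```

```text
t 3.77 n,x,z [0.2828 0.5489 0.2324] tilt 44.9 y az -14.12 yz -0.0 F n,x,z [0.26 0.11 0.88] open 0.0514 q [ 0.5   0.5   1.44 -0.56  1.77  0.8 ]
```

View pics/w2.png

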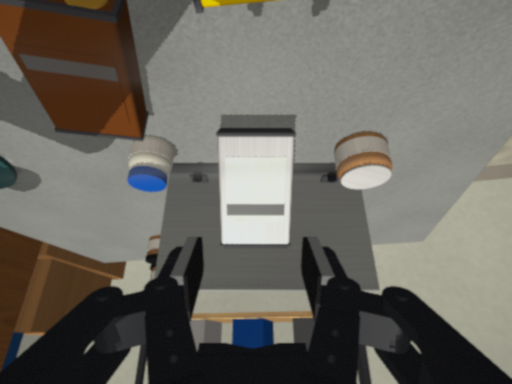

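The picture shows the tin centred between the fingers (columns 219–295, base edge at row 131) and square to the view. The jar (150,165) and tub (362,160) are clear on either side. Now down to just in front of the foot.

Emit:
send_rows(deltas=[{"linear": [0.045, 0, 0.233], "rot": [0, 0, 0], "grip": 60}, {"linear": [0.045, 0, 0.233], "rot": [0, 0, 0], "grip": 60}, {"linear": [0.045, 0, 0.233], "rot": [0, 0, 0], "grip": 60}, {"linear": [0.045, 0, 0.233], "rot": [0, 0, 0], "grip": 60}, {"linear": [0.045, 0, 0.233], "rot": [0, 0, 0], "grip": 60}, {"linear": [0.045, 0, 0.233], "rot": [0, 0, 0], "grip": 60}, {"linear": [0.045, 0, 0.233], "rot": [0, 0, 0], "grip": 60}, {"linear": [0.045, 0, 0.233], "rot": [0, 0, 0], "grip": 60}, {"linear": [0.045, 0, 0.233], "rot": [0, 0, 0], "grip": 60}, {"linear": [0.045, 0, 0.233], "rot": [0, 0, 0], "grip": 60}, {"linear": [0, 0, 0], "rot": [0, 0, 0], "grip": 60}, {"linear": [0, 0, 0], "rot": [0, 0, 0], "grip": 60}])

```text
clock: 5.32
tool_pos: [0.5702, 0.0099, 0.0366]
orientation: [0.235, 0.73, 0.567, -0.301]
force: [0.5, -0.3, -0.0]
opening: 0.0514
grasp_force: 0.0
```

Run:
```python
from h import *
st(); im,d=snap('side'); cv2.imwrite('pics/s2.png',cv2.cvtColor(cv2.resize(im[100:260,150:400],(800,512),interpolation=cv2.INTER_CUBIC),4))
```

```text
t 5.33 n,x,z [0.1493 0.5501 0.0366] tilt 44.9 y az -14.24 yz 0.002 F n,x,z [-0.21  0.56 -0.05] open 0.0514 q [ 0.36  0.56  1.76 -0.63  1.38  0.91]
```

View pics/s2.png

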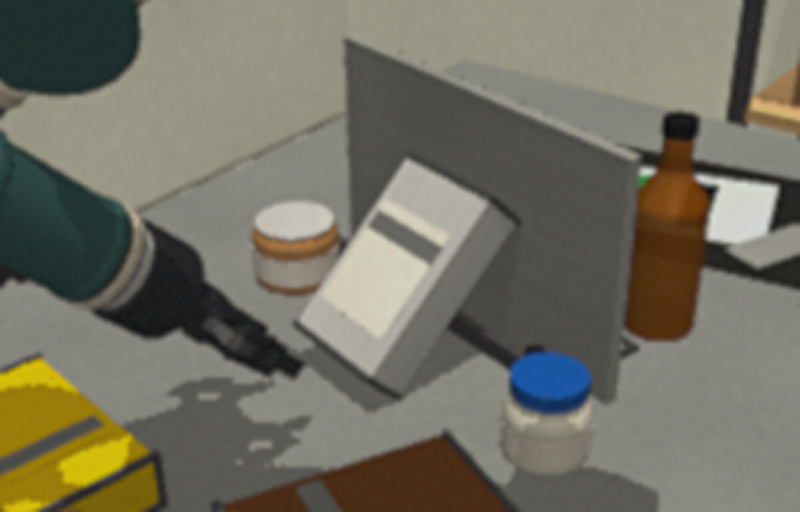

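Fingertips at crop (295,368), about 25 mm short of the tin's raised foot edge, with the hand clear of tub and yellow box. I'll close in gently.

Emit:
send_rows(deltas=[{"linear": [-0.025, 0, 0.025], "rot": [0, 0, 0], "grip": 60}, {"linear": [-0.025, 0, 0.025], "rot": [0, 0, 0], "grip": 60}, {"linear": [-0.025, 0, 0.025], "rot": [0, 0, 0], "grip": 60}, {"linear": [-0.02, 0, 0.02], "rot": [0, 0, 0], "grip": 60}, {"linear": [-0.02, 0, 0.02], "rot": [0, 0, 0], "grip": 60}, {"linear": [-0.014, 0, 0.014], "rot": [0, 0, 0], "grip": 60}, {"linear": [-0.014, 0, 0.014], "rot": [0, 0, 0], "grip": 60}, {"linear": [0, 0, 0], "rot": [0, 0, 0], "grip": 60}])

```text
clock: 6.38
tool_pos: [0.5644, -0.0099, 0.0356]
orientation: [0.235, 0.729, 0.567, -0.302]
force: [-0.2, 0.5, 0.2]
opening: 0.0514
grasp_force: 0.0
```

```bash
python3 -c "from h import *;st()"
```

```text
t 6.38 n,x,z [0.1286 0.5494 0.0356] tilt 45.0 y az -14.22 yz -0.0 F n,x,z [ 0.41 -0.28  0.16] open 0.0514 q [ 0.33  0.54  1.79 -0.65  1.36  0.9 ]
```

Emit:
send_rows(deltas=[{"linear": [-0.01, 0, 0.01], "rot": [0, 0, 0], "grip": 60}, {"linear": [-0.01, 0, 0.01], "rot": [0, 0, 0], "grip": 60}, {"linear": [-0.01, 0, 0.01], "rot": [0, 0, 0], "grip": 60}, {"linear": [-0.01, 0, 0.01], "rot": [0, 0, 0], "grip": 60}, {"linear": [0, 0, 0], "rot": [0, 0, 0], "grip": 60}])

```text
clock: 7.0
tool_pos: [0.5631, -0.0154, 0.0356]
orientation: [0.235, 0.729, 0.567, -0.302]
force: [0.1, 0.6, -0.4]
opening: 0.0515
grasp_force: 0.0
```

```bash
python3 -c "from h import *;st()"
```

```text
t 7.0 n,x,z [0.123  0.5494 0.0356] tilt 45.0 y az -14.22 yz -0.0 F n,x,z [ 0.59  0.   -0.44] open 0.0515 q [ 0.33  0.54  1.79 -0.65  1.36  0.9 ]
```

Emit:
send_rows(deltas=[{"linear": [-0.01, 0, 0.01], "rot": [0, 0, 0], "grip": 60}, {"linear": [-0.01, 0, 0.01], "rot": [0, 0, 0], "grip": 60}, {"linear": [-0.01, 0, 0.01], "rot": [0, 0, 0], "grip": 60}, {"linear": [0, 0, 0], "rot": [0, 0, 0], "grip": 60}])

```text
clock: 7.5
tool_pos: [0.562, -0.0195, 0.0356]
orientation: [0.235, 0.729, 0.567, -0.302]
force: [0.8, -0.7, 0.5]
opening: 0.0516
grasp_force: 0.0
```

```bash
python3 -c "from h import *;st()"
```

```text
t 7.5 n,x,z [0.1188 0.5494 0.0356] tilt 45.0 y az -14.22 yz -0.0 F n,x,z [-0.48  0.95  0.53] open 0.0516 q [ 0.32  0.54  1.8  -0.66  1.35  0.9 ]
```

Emit:
send_rows(deltas=[{"linear": [-0.01, 0, 0.01], "rot": [0, 0, 0], "grip": 60}, {"linear": [-0.01, 0, 0.01], "rot": [0, 0, 0], "grip": 60}, {"linear": [-0.01, 0, 0.01], "rot": [0, 0, 0], "grip": 60}, {"linear": [0, 0, 0], "rot": [0, 0, 0], "grip": 60}])

```text
clock: 8.0
tool_pos: [0.561, -0.0237, 0.0356]
orientation: [0.235, 0.729, 0.567, -0.302]
force: [-0.1, -0.3, 0.6]
opening: 0.0512
grasp_force: 0.0
```

Run:
```python
from h import *
st(); im,d=snap('side'); cv2.imwrite('pics/s3.png',cv2.cvtColor(cv2.resize(im[150:250,200:325],(750,600),interpolation=cv2.INTER_CUBIC),4))
```

```text
t 8.0 n,x,z [0.1145 0.5494 0.0356] tilt 45.0 y az -14.22 yz -0.0 F n,x,z [-0.35  0.02  0.6 ] open 0.0512 q [ 0.32  0.53  1.81 -0.66  1.35  0.9 ]
```

View pics/s3.png

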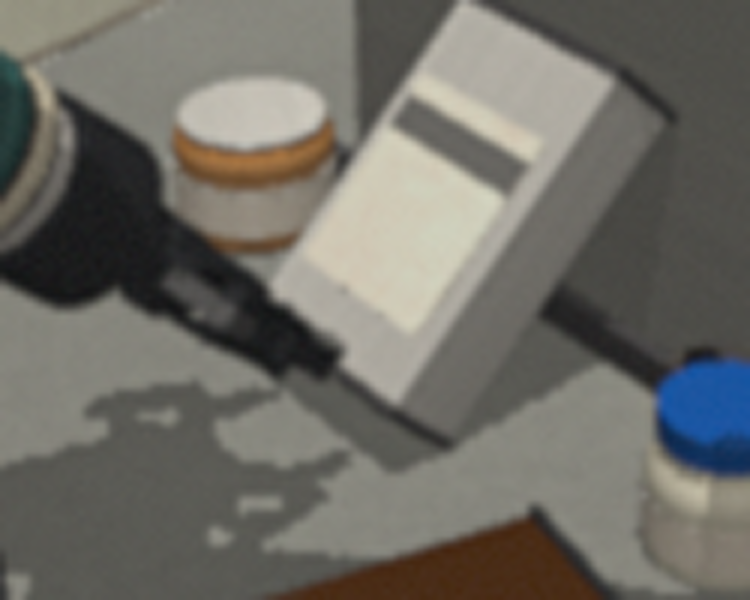

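The near fingertip (335,360) is right at the foot edge (345,375), a touch high. I'll keep closing while dropping 3 mm.

Emit:
send_rows(deltas=[{"linear": [0.007, 0, 0.007], "rot": [0, 0, 0], "grip": 60}, {"linear": [0.007, 0, 0.007], "rot": [0, 0, 0], "grip": 60}, {"linear": [0.007, 0, 0.007], "rot": [0, 0, 0], "grip": 60}, {"linear": [-0.01, 0, 0.01], "rot": [0, 0, 0], "grip": 60}, {"linear": [-0.01, 0, 0.01], "rot": [0, 0, 0], "grip": 60}, {"linear": [0, 0, 0], "rot": [0, 0, 0], "grip": 60}])

```text
clock: 8.8
tool_pos: [0.5603, -0.0264, 0.0326]
orientation: [0.235, 0.729, 0.567, -0.302]
force: [0.2, -0.2, 0.5]
opening: 0.0514
grasp_force: 0.0
```

```bash
python3 -c "from h import *;st()"
```

```text
t 8.8 n,x,z [0.1117 0.5494 0.0326] tilt 45.0 y az -14.22 yz -0.0 F n,x,z [-0.18  0.27  0.53] open 0.0514 q [ 0.31  0.53  1.81 -0.66  1.34  0.9 ]
```

Emit:
send_rows(deltas=[{"linear": [-0.01, 0, 0.01], "rot": [0, 0, 0], "grip": 60}, {"linear": [-0.01, 0, 0.01], "rot": [0, 0, 0], "grip": 60}, {"linear": [-0.01, 0, 0.01], "rot": [0, 0, 0], "grip": 60}, {"linear": [0, 0, 0], "rot": [0, 0, 0], "grip": 60}])

```text
clock: 9.3
tool_pos: [0.5592, -0.0305, 0.0327]
orientation: [0.235, 0.729, 0.567, -0.302]
force: [-0.2, 0.6, 0.2]
opening: 0.0512
grasp_force: 0.0
```

```bash
python3 -c "from h import *;st()"
```

```text
t 9.3 n,x,z [0.1075 0.5494 0.0327] tilt 45.0 y az -14.22 yz -0.0 F n,x,z [ 0.57 -0.3   0.16] open 0.0512 q [ 0.31  0.53  1.82 -0.67  1.34  0.9 ]
```

```bash
cat >> h.py <<'E'
def tin():
    snap('top'); im,W=cloud('top'); n=W[...,:2]@N; x=W[...,:2]@X; z=W[...,2]
    br=im.min(-1)>110
    m=br&(x>.505)&(x<.595)&(n>-.035)&(n<.11)&(z>.06)&(z<.19); Q=np.stack([n[m],x[m],z[m]],1)
    for _ in range(3):
        c=Q.mean(0); v=np.linalg.svd(Q-c)[2][2]; r=(Q-c)@v; Q=Q[abs(r)<max(.003,2*r.std())]
    v*=np.sign(v[0]); print('face',len(Q),c.round(3),v.round(3),'lean',np.degrees(np.arcsin(v[2])).round(1),'yaw',np.degrees(v[1]/v[0]).round(1))
    return im,W,n,x,z
E
python3 - <<'E'
from h import *
tin()
snap('side'); im,S=cloud('side'); n=S[...,:2]@N; x=S[...,:2]@X; z=S[...,2]
for lo in np.arange(.0,.08,.01):
    m=(im.max(-1)<60)&(x>.505)&(x<.6)&(n>.09)&(n<.2)&(z>lo)&(z<lo+.01)
    if m.sum()>3: print(round(lo,3),m.sum(),'n min/5%/max',np.round([n[m].min(),np.percentile(n[m],5),n[m].max()],3),'x',x[m].min().round(3),x[m].max().round(3))
a=S[200:205,248:262]; print(np.round(np.stack([n,z],-1)[205:215:2,244:266:3],3))
print(im[205:215:2,244:266:3].max(-1))
E
```

```text
face 1274 [0.045 0.55  0.112] [0.681 0.017 0.732] lean 47.1 yaw 1.4
0.05 4 n min/5%/max [0.137 0.137 0.141] x 0.51 0.514
0.06 13 n min/5%/max [0.134 0.134 0.148] x 0.508 0.514
0.07 15 n min/5%/max [0.137 0.14  0.15 ] x 0.508 0.576
[[[ 0.188  0.112]
  [ 0.177  0.105]
  [ 0.164  0.095]
  [ 0.159  0.095]
  [ 0.134  0.073]
  [ 0.108  0.05 ]
  [ 0.104  0.052]
  [ 0.101  0.055]]

 [[ 0.188  0.105]
  [ 0.178  0.1  ]
  [ 0.165  0.091]
  [ 0.158  0.089]
  [ 0.137  0.071]
  [ 0.124  0.062]
  [ 0.107  0.049]
  [ 0.103  0.051]]

 [[ 0.187  0.099]
  [ 0.172  0.087]
  [ 0.167  0.087]
  [ 0.148  0.07 ]
  [   nan    nan]
  [ 0.128  0.061]
  [ 0.109  0.045]
  [ 0.108  0.051]]

 [[ 0.115 -0.002]
  [ 0.178  0.088]
  [ 0.167  0.081]
  [ 0.146  0.062]
  [ 0.137  0.058]
  [ 0.117  0.041]
  [ 0.112  0.043]
  [ 0.109  0.046]]

 [[ 0.122  0.001]
  [ 0.113 -0.002]
  [ 0.107 -0.002]
  [ 0.144  0.053]
  [ 0.138  0.053]
  [ 0.12   0.039]
  [ 0.115  0.04 ]
  [ 0.112  0.044]]]
[[ 39  27  34  28 132 173 173 169]
 [ 26  30  35  28  59 135 172 170]
 [ 30  31  33  31  25 126 171 171]
 [ 84  34  58  46  32 166 174 171]
 [114  85  88  89  64  95 172 172]]
```

Run:
```python
from h import *
im,S=cloud('side'); n=S[...,:2]@N; x=S[...,:2]@X; z=S[...,2]
s=-(n-.1075)*.707-(z-.0327)*.707; t=(n-.1075)*.707-(z-.0327)*.707
for r in range(202,216): print(r,' '.join(f'{im[r,c].max():3d}:{1e3*x[r,c]:.0f},{1e3*s[r,c]:.0f},{1e3*t[r,c]:.0f}' for c in range(248,264,2)))
im,W=cloud('top');n=W[...,:2]@N; x=W[...,:2]@X; z=W[...,2]
s=-(n-.1075)*.707-(z-.0327)*.707; t=(n-.1075)*.707-(z-.0327)*.707
m=(im.max(-1)<60)&(x>.49)&(x<.61)&(n>.08)&(n<.2)&(z>.02)
print(m.sum(), np.sort(s[m])[-8:].round(3)); k=np.argsort(s[m])[-8:]; print(np.stack([n[m],x[m],z[m]],1)[k].round(3)); print(np.argwhere(m)[k])
```

```text
202  29:487,-104,-9  40:493,-92,-11 135:571,-9,-7 175:563,-11,-10 176:557,-11,-13 172:551,-11,-16 172:545,-11,-19 171:540,-10,-22
203  28:487,-102,-7  28:488,-96,-9  77:494,-84,-11 155:560,-13,-8 175:557,-9,-11 173:548,-12,-14 172:544,-10,-17 172:535,-12,-21
204  31:487,-101,-5  28:488,-94,-7  32:489,-87,-9  99:518,-53,-9 162:553,-11,-9 175:547,-11,-12 173:542,-10,-15 174:534,-12,-18
205  27:486,-100,-3  34:496,-84,-4  26:490,-84,-7  58:493,-76,-9 132:515,-47,-10 167:544,-12,-10 173:537,-13,-13 173:533,-11,-16
206  33:486,-98,-1  36:494,-85,-2  30:492,-81,-5  47:509,-58,-6  94:518,-43,-7 141:522,-33,-10 173:539,-9,-11 174:530,-11,-14
207  33:499,-84,2  35:494,-82,-0  27:491,-80,-3  32:511,-54,-3  59:511,-48,-6 102:518,-35,-8 167:534,-12,-9 172:529,-11,-12
208  34:496,-84,4  35:492,-83,2  25:492,-77,-1  31:508,-55,-2  32:510,-47,-4  71:517,-34,-6 161:533,-11,-7 172:525,-13,-10
209  36:493,-85,6  33:492,-81,4  28:511,-56,3  31:514,-47,1  25:nan,nan,nan  69:511,-38,-4 167:531,-11,-5 171:526,-10,-8
210  30:495,-82,8  37:493,-78,6  34:513,-52,6  31:510,-49,3  29:512,-41,1 100:514,-33,-2 1
[... 234 characters left out ...]
2,5 167:523,-13,1 174:519,-11,-2
213  83:589,19,27  88:588,25,24  90:584,27,21  82:517,-36,10  64:511,-36,7  71:529,-11,7 128:523,-10,4 172:518,-10,0
214  91:585,17,29  90:585,24,26  91:578,23,23  89:575,27,20  81:571,29,16  57:525,-13,8  85:520,-12,5 155:513,-13,2
215 101:582,16,31  89:577,18,28  90:574,21,24  90:572,26,22  90:569,29,19  74:565,32,16  61:519,-12,8 116:515,-9,5
718 [-0.035 -0.029 -0.014 -0.014 -0.013 -0.013 -0.012 -0.009]
[[0.129 0.511 0.061]
 [0.122 0.573 0.058]
 [0.119 0.535 0.042]
 [0.121 0.576 0.04 ]
 [0.119 0.499 0.04 ]
 [0.122 0.523 0.037]
 [0.121 0.521 0.036]
 [0.122 0.58  0.031]]
[[189 250]
 [167 258]
 [182 256]
 [167 259]
 [195 253]
 [186 254]
 [187 254]
 [166 259]]
```

The cameras show the fingertips ending about 30 mm behind the reported TCP, some 20 mm short of the foot. That explains the missing contact. I'll drop the tips to foot-edge height and then close in horizontally.

Emit:
send_rows(deltas=[{"linear": [0.04, 0, 0.03], "rot": [0, 0, 0], "grip": 60}, {"linear": [0.04, 0, 0.03], "rot": [0, 0, 0], "grip": 60}, {"linear": [0.04, 0, 0.03], "rot": [0, 0, 0], "grip": 60}, {"linear": [0.04, 0, 0.03], "rot": [0, 0, 0], "grip": 60}, {"linear": [0, 0, 0], "rot": [0, 0, 0], "grip": 60}])

```text
clock: 10.02
tool_pos: [0.5596, -0.0277, 0.0122]
orientation: [0.235, 0.729, 0.568, -0.303]
force: [-0.2, -0.4, -0.6]
opening: 0.0512
grasp_force: 0.0
```

Run:
```python
from h import *
st(); im,d=snap('side'); cv2.imwrite('pics/s4.png',cv2.cvtColor(cv2.resize(im[150:250,200:325],(750,600),interpolation=cv2.INTER_CUBIC),4))
```

```text
t 10.03 n,x,z [0.1103 0.549  0.0122] tilt 45.0 y az -14.21 yz -0.001 F n,x,z [-0.41 -0.09 -0.61] open 0.0512 q [ 0.31  0.56  1.81 -0.67  1.32  0.92]
```

View pics/s4.png

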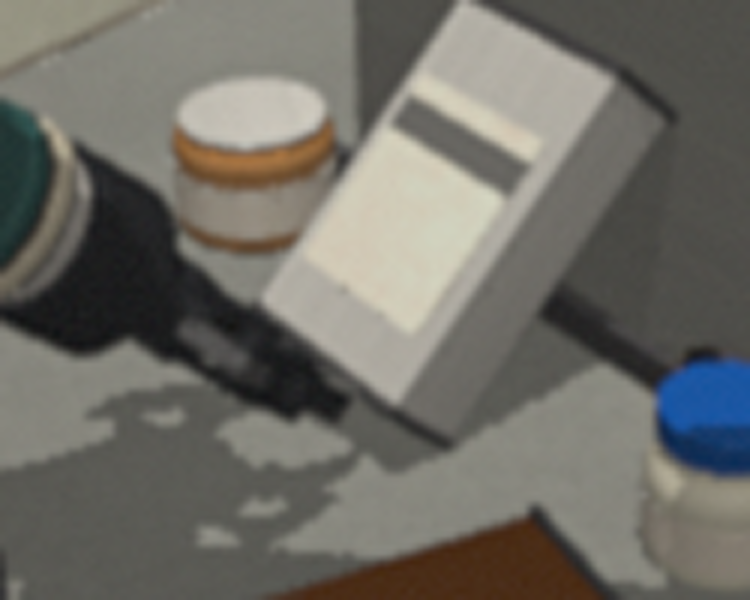

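The near fingertip (340,400) is now just in front of and level with the foot edge (345,375). Closing in horizontally.

Emit:
send_rows(deltas=[{"linear": [-0.01, 0, 0.01], "rot": [0, 0, 0], "grip": 60}, {"linear": [-0.01, 0, 0.01], "rot": [0, 0, 0], "grip": 60}, {"linear": [-0.01, 0, 0.01], "rot": [0, 0, 0], "grip": 60}, {"linear": [-0.01, 0, 0.01], "rot": [0, 0, 0], "grip": 60}, {"linear": [0, 0, 0], "rot": [0, 0, 0], "grip": 60}])

```text
clock: 10.7
tool_pos: [0.5595, -0.032, 0.0132]
orientation: [0.235, 0.73, 0.568, -0.301]
force: [1.1, 4.6, 1.3]
opening: 0.0511
grasp_force: 2.4
```

```bash
python3 -c "from h import *;st()"
```

```text
t 10.7 n,x,z [0.1061 0.55   0.0132] tilt 44.9 y az -14.2 yz 0.002 F n,x,z [ 4.73 -0.08  1.26] open 0.0511 q [ 0.31  0.56  1.82 -0.67  1.31  0.92]
```

Emit:
send_rows(deltas=[{"linear": [-0.01, 0, 0.01], "rot": [0, 0, 0], "grip": 60}, {"linear": [-0.01, 0, 0.01], "rot": [0, 0, 0], "grip": 60}, {"linear": [0, 0, 0], "rot": [0, 0, 0], "grip": 60}])

```text
clock: 11.08
tool_pos: [0.5592, -0.0345, 0.0132]
orientation: [0.235, 0.73, 0.568, -0.3]
force: [1.6, 6.0, 1.8]
opening: 0.0514
grasp_force: 2.6
```

```bash
python3 -c "from h import *;st()"
```

```text
t 11.07 n,x,z [0.1036 0.5504 0.0132] tilt 44.8 y az -14.17 yz 0.002 F n,x,z [6.25 0.07 1.75] open 0.0514 q [ 0.3   0.55  1.82 -0.67  1.31  0.92]
```

Emit:
send_rows(deltas=[{"linear": [-0.01, 0, 0.019], "rot": [0, 0, 0], "grip": 60}, {"linear": [-0.01, 0, 0.019], "rot": [0, 0, 0], "grip": 60}, {"linear": [-0.01, 0, 0.019], "rot": [0, 0, 0], "grip": 60}])

```text
clock: 11.45
tool_pos: [0.5578, -0.0406, 0.0112]
orientation: [0.235, 0.73, 0.568, -0.3]
force: [1.1, 5.1, 0.8]
opening: 0.0512
grasp_force: 2.2
```

```bash
python3 -c "from h import *;st();tin()"
```

```text
t 11.45 n,x,z [0.0974 0.5504 0.0112] tilt 44.8 y az -14.16 yz 0.002 F n,x,z [ 5.2  -0.21  0.75] open 0.0512 q [ 0.29  0.55  1.83 -0.68  1.3   0.92]
face 1141 [0.041 0.551 0.117] [0.734 0.013 0.679] lean 42.8 yaw 1.0
```

Rising steadily: about 5 N and lean down from 47° to 43°. I'll continue.

Emit:
send_rows(deltas=[{"linear": [-0.01, 0, 0.019], "rot": [0, 0, 0], "grip": 60}, {"linear": [-0.01, 0, 0.019], "rot": [0, 0, 0], "grip": 60}, {"linear": [-0.01, 0, 0.019], "rot": [0, 0, 0], "grip": 60}, {"linear": [-0.01, 0, 0.019], "rot": [0, 0, 0], "grip": 60}, {"linear": [-0.01, 0, 0.019], "rot": [0, 0, 0], "grip": 60}, {"linear": [-0.01, 0, 0.019], "rot": [0, 0, 0], "grip": 60}])

```text
clock: 12.25
tool_pos: [0.5531, -0.054, 0.0069]
orientation: [0.235, 0.729, 0.567, -0.302]
force: [1.1, 3.5, 0.3]
opening: 0.0511
grasp_force: 1.5
```

```bash
python3 -c "from h import *;st();tin()"
```

```text
t 12.25 n,x,z [0.0832 0.5492 0.0069] tilt 45.0 y az -14.22 yz -0.0 F n,x,z [3.7  0.25 0.28] open 0.0511 q [ 0.28  0.55  1.85 -0.69  1.28  0.91]
face 1022 [0.034 0.552 0.124] [0.797 0.034 0.603] lean 37.1 yaw 2.5
```

Emit:
send_rows(deltas=[{"linear": [-0.01, 0, 0.019], "rot": [0, 0, 0], "grip": 60}, {"linear": [-0.01, 0, 0.019], "rot": [0, 0, 0], "grip": 60}, {"linear": [-0.01, 0, 0.019], "rot": [0, 0, 0], "grip": 60}, {"linear": [-0.01, 0, 0.019], "rot": [0, 0, 0], "grip": 60}, {"linear": [-0.01, 0, 0.019], "rot": [0, 0, 0], "grip": 60}, {"linear": [-0.01, 0, 0.018], "rot": [0, 0, 0], "grip": 60}])

```text
clock: 13.05
tool_pos: [0.5503, -0.0658, 0.0033]
orientation: [0.235, 0.729, 0.567, -0.302]
force: [0.8, 2.6, -0.7]
opening: 0.051
grasp_force: 1.2
```

```bash
python3 -c "from h import *;st();tin()"
```

```text
t 13.05 n,x,z [0.0711 0.5493 0.0033] tilt 45.0 y az -14.21 yz -0.0 F n,x,z [ 2.68  0.18 -0.67] open 0.051 q [ 0.26  0.55  1.86 -0.7   1.27  0.91]
face 936 [0.027 0.552 0.131] [0.831 0.051 0.553] lean 33.6 yaw 3.5
```

Emit:
send_rows(deltas=[{"linear": [-0.01, 0, 0.018], "rot": [0, 0, 0], "grip": 60}, {"linear": [-0.01, 0, 0.018], "rot": [0, 0, 0], "grip": 60}, {"linear": [-0.01, 0, 0.018], "rot": [0, 0, 0], "grip": 60}, {"linear": [-0.01, 0, 0.018], "rot": [0, 0, 0], "grip": 60}, {"linear": [-0.01, 0, 0.018], "rot": [0, 0, 0], "grip": 60}])

```text
clock: 13.72
tool_pos: [0.5479, -0.0754, 0.0005]
orientation: [0.235, 0.729, 0.567, -0.302]
force: [0.0, 2.3, -0.3]
opening: 0.0513
grasp_force: 1.0
```

Run:
```python
from h import *
st(); im,W,n,x,z=tin()
br=im.min(-1)>100
for a in np.arange(.49,.62,.01):
    m=br&(x>a)&(x<a+.01)&(n>-.035)&(n<.09)&(z>.09)&(z<.16)
    if m.sum()>8: q=np.polyfit(z[m]-.12,n[m],1); print(round(a,2),m.sum(),q.round(4))
```

```text
t 13.72 n,x,z [6.120e-02 5.493e-01 5.000e-04] tilt 45.0 y az -14.21 yz -0.0 F n,x,z [ 2.2  -0.55 -0.34] open 0.0513 q [ 0.25  0.54  1.88 -0.71  1.26  0.91]
face 874 [0.021 0.553 0.136] [0.853 0.067 0.518] lean 31.2 yaw 4.5
0.49 31 [-0.2641  0.0215]
0.5 52 [-0.4402  0.0337]
0.51 41 [-0.4545  0.0345]
0.52 40 [-0.448   0.0343]
0.53 45 [-0.4401  0.0342]
0.54 45 [-0.448  0.034]
0.55 43 [-0.4596  0.0341]
0.56 39 [-0.4691  0.0341]
0.57 45 [-0.4536  0.0343]
0.58 46 [-0.4451  0.0341]
0.59 44 [-0.4498  0.0333]
```

Fitting column by column shows the face is square (n constant over x) and the lean is atan(0.45) ≈ 24°. I'll continue towards about 12°.

Emit:
send_rows(deltas=[{"linear": [-0.011, 0, 0.017], "rot": [0, 0, 0], "grip": 60}, {"linear": [-0.011, 0, 0.017], "rot": [0, 0, 0], "grip": 60}, {"linear": [-0.011, 0, 0.017], "rot": [0, 0, 0], "grip": 60}, {"linear": [-0.011, 0, 0.017], "rot": [0, 0, 0], "grip": 60}, {"linear": [-0.011, 0, 0.017], "rot": [0, 0, 0], "grip": 60}, {"linear": [-0.011, 0, 0.017], "rot": [0, 0, 0], "grip": 60}, {"linear": [-0.011, 0, 0.017], "rot": [0, 0, 0], "grip": 60}])

```text
clock: 14.65
tool_pos: [0.5445, -0.0888, -0.0025]
orientation: [0.235, 0.729, 0.567, -0.302]
force: [0.5, 1.4, -1.7]
opening: 0.0512
grasp_force: 0.9
```

```bash
cat >> h.py <<'E'
def tin2():
    snap('top'); im,W=cloud('top'); n=W[...,:2]@N; x=W[...,:2]@X; z=W[...,2]
    m=(im.min(-1)>100)&(x>.505)&(x<.595)&(n>-.035)&(n<.09)&(z>.09)&(z<.17)
    A=np.stack([z[m]-.12,x[m]-.55,np.ones(m.sum())],1); q=np.linalg.lstsq(A,n[m],rcond=None)[0]
    print(m.sum(),'lean',np.degrees(np.arctan(-q[0])).round(1),'yaw',np.degrees(-q[1]).round(1),'n@.12',q[2].round(4))
    m=(im.min(-1)>90)&(x>.5)&(x<.6)&(n>-.04)&(n<.06)&(z>.172)&(z<.19)
    if m.sum(): print('top',m.sum(),'n',np.percentile(n[m],[3,97]).round(3),'x',np.percentile(x[m],[3,97]).round(3),'z',np.median(z[m]).round(3))
E
python3 -c "from h import *;st();tin2()"
```

```text
t 14.65 n,x,z [ 0.0474  0.5494 -0.0025] tilt 45.0 y az -14.21 yz -0.0 F n,x,z [ 1.51  0.12 -1.73] open 0.0512 q [ 0.23  0.54  1.89 -0.73  1.24  0.91]
407 lean 31.1 yaw 2.9 n@.12 0.0286
top 374 n [-0.027  0.011] x [0.503 0.599] z 0.176
```

```bash
sed -i 's/(z>.09)&(z<.17)/(z>.07)\&(z<.15)/' h.py; python3 -c "from h import *;tin2()"
```

```text
329 lean 18.4 yaw -0.0 n@.12 0.0293
top 367 n [-0.029  0.011] x [0.502 0.598] z 0.177
```

Emit:
send_rows(deltas=[{"linear": [-0.011, 0, 0.017], "rot": [0, 0, 0], "grip": 60}, {"linear": [-0.011, 0, 0.017], "rot": [0, 0, 0], "grip": 60}])

```text
clock: 15.0
tool_pos: [0.5436, -0.0925, -0.0033]
orientation: [0.235, 0.729, 0.567, -0.302]
force: [0.6, 1.8, -0.2]
opening: 0.0516
grasp_force: 0.8
```

```bash
python3 -c "from h import *;st();tin2()"
```

```text
t 15.0 n,x,z [ 0.0435  0.5494 -0.0033] tilt 45.0 y az -14.21 yz 0.0 F n,x,z [ 1.92  0.1  -0.23] open 0.0516 q [ 0.22  0.54  1.9  -0.73  1.23  0.91]
303 lean 17.0 yaw 0.1 n@.12 0.0281
top 399 n [-0.029  0.011] x [0.503 0.599] z 0.177
```

Emit:
send_rows(deltas=[{"linear": [-0.011, 0, 0.017], "rot": [0, 0, 0], "grip": 60}, {"linear": [-0.011, 0, 0.017], "rot": [0, 0, 0], "grip": 60}, {"linear": [-0.011, 0, 0.017], "rot": [0, 0, 0], "grip": 60}, {"linear": [-0.011, 0, 0.017], "rot": [0, 0, 0], "grip": 60}])

```text
clock: 15.55
tool_pos: [0.5416, -0.1003, -0.005]
orientation: [0.235, 0.729, 0.567, -0.302]
force: [-0.1, 1.4, -0.4]
opening: 0.0513
grasp_force: 0.7
```

```bash
python3 -c "from h import *;st();tin2()"
```

```text
t 15.55 n,x,z [ 0.0355  0.5494 -0.005 ] tilt 45.0 y az -14.21 yz -0.0 F n,x,z [ 1.34 -0.47 -0.35] open 0.0513 q [ 0.21  0.54  1.91 -0.74  1.22  0.91]
254 lean 14.2 yaw 0.1 n@.12 0.025
top 459 n [-0.031  0.005] x [0.503 0.599] z 0.177
```

Emit:
send_rows(deltas=[{"linear": [-0.012, 0, 0.016], "rot": [0, 0, 0], "grip": 60}, {"linear": [-0.012, 0, 0.016], "rot": [0, 0, 0], "grip": 60}, {"linear": [0, 0, 0], "rot": [0, 0, 0], "grip": 60}, {"linear": [0, 0, 0], "rot": [0, 0, 0], "grip": 60}])

```text
clock: 16.1
tool_pos: [0.5405, -0.1042, -0.0054]
orientation: [0.235, 0.729, 0.567, -0.302]
force: [0.7, -0.5, 0.5]
opening: 0.0511
grasp_force: 0.2
```

```bash
python3 -c "from h import *;st();tin2()"
```

```text
t 16.1 n,x,z [ 0.0315  0.5493 -0.0054] tilt 45.0 y az -14.22 yz -0.0 F n,x,z [-0.34  0.8   0.51] open 0.0511 q [ 0.2   0.53  1.91 -0.74  1.22  0.91]
216 lean 12.4 yaw -0.0 n@.12 0.0244
top 492 n [-0.031  0.006] x [0.503 0.599] z 0.178
```

Emit:
send_rows(deltas=[{"linear": [0.01, 0, -0.01], "rot": [0, 0, 0], "grip": 60}, {"linear": [0.01, 0, -0.01], "rot": [0, 0, 0], "grip": 60}, {"linear": [0.01, 0, -0.01], "rot": [0, 0, 0], "grip": 60}, {"linear": [0.01, 0, -0.01], "rot": [0, 0, 0], "grip": 60}, {"linear": [0.01, 0, -0.01], "rot": [0, 0, 0], "grip": 60}, {"linear": [0.01, 0, -0.01], "rot": [0, 0, 0], "grip": 60}, {"linear": [0.01, 0, -0.01], "rot": [0, 0, 0], "grip": 60}, {"linear": [0.01, 0, -0.01], "rot": [0, 0, 0], "grip": 60}, {"linear": [0.01, 0, -0.01], "rot": [0, 0, 0], "grip": 60}, {"linear": [0.01, 0, -0.01], "rot": [0, 0, 0], "grip": 60}, {"linear": [0, 0, 0], "rot": [0, 0, 0], "grip": 60}, {"linear": [0, 0, 0], "rot": [0, 0, 0], "grip": 60}])

```text
clock: 17.65
tool_pos: [0.5441, -0.0903, -0.0056]
orientation: [0.235, 0.729, 0.567, -0.302]
force: [-0.3, -0.2, -0.8]
opening: 0.051
grasp_force: 0.0
```

```bash
python3 -c "from h import *;st();tin2()"
```

```text
t 17.65 n,x,z [ 0.0458  0.5494 -0.0056] tilt 45.0 y az -14.21 yz -0.0 F n,x,z [-0.24 -0.24 -0.81] open 0.051 q [ 0.22  0.54  1.89 -0.73  1.23  0.91]
0 lean -0.0 yaw -0.0 n@.12 0.0
top 648 n [0.002 0.047] x [0.502 0.598] z 0.177
```

Standing upright, with its back about 41 mm before the board. Now I'll push it on slowly.

Emit:
send_rows(deltas=[{"linear": [-0.014, 0, 0.014], "rot": [0, 0, 0], "grip": 60}, {"linear": [-0.014, 0, 0.014], "rot": [0, 0, 0], "grip": 60}, {"linear": [-0.014, 0, 0.014], "rot": [0, 0, 0], "grip": 60}, {"linear": [-0.007, 0, 0.007], "rot": [0, 0, 0], "grip": 60}, {"linear": [-0.007, 0, 0.007], "rot": [0, 0, 0], "grip": 60}, {"linear": [-0.007, 0, 0.007], "rot": [0, 0, 0], "grip": 60}, {"linear": [-0.007, 0, 0.007], "rot": [0, 0, 0], "grip": 60}, {"linear": [-0.007, 0, 0.007], "rot": [0, 0, 0], "grip": 60}])

```text
clock: 18.7
tool_pos: [0.5415, -0.1009, -0.0055]
orientation: [0.235, 0.729, 0.567, -0.302]
force: [-0.3, 0.8, -0.2]
opening: 0.0508
grasp_force: 0.0
```

```bash
python3 -c "from h import *;st()"
```

```text
t 18.7 n,x,z [ 0.0349  0.5494 -0.0055] tilt 45.0 y az -14.21 yz 0.0 F n,x,z [ 0.7  -0.48 -0.2 ] open 0.0508 q [ 0.21  0.54  1.91 -0.74  1.22  0.91]
```

Emit:
send_rows(deltas=[{"linear": [-0.007, 0, 0.007], "rot": [0, 0, 0], "grip": 60}, {"linear": [-0.007, 0, 0.007], "rot": [0, 0, 0], "grip": 60}, {"linear": [-0.007, 0, 0.007], "rot": [0, 0, 0], "grip": 60}, {"linear": [-0.007, 0, 0.007], "rot": [0, 0, 0], "grip": 60}])

```text
clock: 19.2
tool_pos: [0.5406, -0.1045, -0.0056]
orientation: [0.235, 0.729, 0.568, -0.302]
force: [-0.1, 1.4, -0.6]
opening: 0.0511
grasp_force: 0.7
```

```bash
python3 -c "from h import *;st();tin2()"
```

```text
t 19.2 n,x,z [ 0.0312  0.5495 -0.0056] tilt 45.0 y az -14.2 yz 0.0 F n,x,z [ 1.35 -0.44 -0.63] open 0.0511 q [ 0.2   0.53  1.91 -0.74  1.22  0.91]
12 lean 0.0 yaw -0.0 n@.12 0.0454
top 609 n [-0.002  0.041] x [0.502 0.598] z 0.177
```

Emit:
send_rows(deltas=[{"linear": [-0.007, 0, 0.007], "rot": [0, 0, 0], "grip": 60}, {"linear": [-0.007, 0, 0.007], "rot": [0, 0, 0], "grip": 60}, {"linear": [-0.007, 0, 0.007], "rot": [0, 0, 0], "grip": 60}, {"linear": [-0.007, 0, 0.007], "rot": [0, 0, 0], "grip": 60}])

```text
clock: 19.75
tool_pos: [0.5394, -0.1086, -0.0056]
orientation: [0.235, 0.729, 0.567, -0.302]
force: [0.3, 1.2, 0.0]
opening: 0.051
grasp_force: 0.7
```

```bash
python3 -c "from h import *;st()"
```

```text
t 19.75 n,x,z [ 0.0269  0.5493 -0.0056] tilt 45.0 y az -14.21 yz -0.0 F n,x,z [1.19 0.01 0.02] open 0.051 q [ 0.2   0.53  1.92 -0.75  1.22  0.91]
```

Emit:
send_rows(deltas=[{"linear": [-0.005, 0, 0.005], "rot": [0, 0, 0], "grip": 60}, {"linear": [-0.005, 0, 0.005], "rot": [0, 0, 0], "grip": 60}, {"linear": [-0.005, 0, 0.005], "rot": [0, 0, 0], "grip": 60}, {"linear": [-0.005, 0, 0.005], "rot": [0, 0, 0], "grip": 60}])

```text
clock: 20.25
tool_pos: [0.5392, -0.1102, -0.0057]
orientation: [0.235, 0.73, 0.567, -0.301]
force: [0.3, 8.7, 1.6]
opening: 0.0513
grasp_force: 4.2
```

```bash
python3 -c "from h import *;st();tin2()"
```

```text
t 20.25 n,x,z [ 0.0253  0.5494 -0.0057] tilt 44.9 y az -14.23 yz 0.001 F n,x,z [ 8.48 -1.86  1.58] open 0.0513 q [ 0.19  0.53  1.92 -0.75  1.21  0.91]
17 lean -0.0 yaw -0.0 n@.12 0.0396
top 594 n [-0.009  0.039] x [0.502 0.598] z 0.176
```

On the bar: the push reads 8.5 N. I'll hold steadily.

Emit:
send_rows(deltas=[{"linear": [0, 0, 0], "rot": [0, 0, 0], "grip": 60}, {"linear": [0, 0, 0], "rot": [0, 0, 0], "grip": 60}])

```text
clock: 20.55
tool_pos: [0.5392, -0.1101, -0.0056]
orientation: [0.235, 0.729, 0.568, -0.301]
force: [-0.0, 5.9, 0.8]
opening: 0.0513
grasp_force: 3.2
```

```bash
python3 -c "from h import *;st()"
```

```text
t 20.55 n,x,z [ 0.0254  0.5494 -0.0056] tilt 44.9 y az -14.22 yz 0.001 F n,x,z [ 5.66 -1.48  0.79] open 0.0513 q [ 0.19  0.53  1.92 -0.75  1.21  0.91]
```

Emit:
send_rows(deltas=[{"linear": [-0.004, 0, 0.004], "rot": [0, 0, 0], "grip": 60}, {"linear": [0, 0, 0], "rot": [0, 0, 0], "grip": 60}, {"linear": [0, 0, 0], "rot": [0, 0, 0], "grip": 60}])

```text
clock: 20.92
tool_pos: [0.5392, -0.1102, -0.0057]
orientation: [0.235, 0.73, 0.568, -0.301]
force: [-0.1, 9.0, 0.6]
opening: 0.0515
grasp_force: 4.3
```

```bash
python3 -c "from h import *;st()"
```

```text
t 20.93 n,x,z [ 0.0253  0.5494 -0.0057] tilt 44.8 y az -14.22 yz 0.001 F n,x,z [ 8.73 -2.32  0.61] open 0.0515 q [ 0.19  0.53  1.92 -0.75  1.21  0.91]
```

Emit:
send_rows(deltas=[{"linear": [-0.001, 0, 0.001], "rot": [0, 0, 0], "grip": 60}, {"linear": [0, 0, 0], "rot": [0, 0, 0], "grip": 60}, {"linear": [0, 0, 0], "rot": [0, 0, 0], "grip": 60}, {"linear": [0, 0, 0], "rot": [0, 0, 0], "grip": 60}])

```text
clock: 21.42
tool_pos: [0.5392, -0.1102, -0.0056]
orientation: [0.235, 0.73, 0.568, -0.301]
force: [-0.2, 9.6, 0.8]
opening: 0.0508
grasp_force: 4.5
```

```bash
python3 -c "from h import *;st();tin2()"
```

```text
t 21.43 n,x,z [ 0.0253  0.5495 -0.0056] tilt 44.8 y az -14.22 yz 0.001 F n,x,z [ 9.26 -2.5   0.79] open 0.0508 q [ 0.19  0.53  1.92 -0.75  1.21  0.91]
18 lean 0.0 yaw -0.0 n@.12 0.0396
top 598 n [-0.009  0.036] x [0.502 0.598] z 0.176
```

Steady at about 9.3 N. Letting go and backing off.

Emit:
send_rows(deltas=[{"linear": [0.007, 0, -0.007], "rot": [0, 0, 0], "grip": 60}, {"linear": [0.01, 0, -0.01], "rot": [0, 0, 0], "grip": 60}, {"linear": [0.02, 0, -0.02], "rot": [0, 0, 0], "grip": 60}, {"linear": [0.05, 0, -0.05], "rot": [0, 0, 0], "grip": 60}, {"linear": [0.1, 0, -0.1], "rot": [0, 0, 0], "grip": 60}, {"linear": [0, 0, -0.2], "rot": [0, 0, 0], "grip": 60}, {"linear": [0, 0, -0.3], "rot": [0, 0, 0], "grip": 60}, {"linear": [0, 0, -0.3], "rot": [0, 0, 0], "grip": 60}, {"linear": [0, 0, 0], "rot": [0, 0, 0], "grip": 60}, {"linear": [0, 0, 0], "rot": [0, 0, 0], "grip": 60}])

```text
clock: 22.72
tool_pos: [0.5588, -0.0314, 0.0509]
orientation: [0.235, 0.729, 0.568, -0.302]
force: [-0.5, 0.2, 0.2]
opening: 0.0514
grasp_force: 0.0
```

Run:
```python
from h import *
st(); tin2(); im,W=cloud('top'); n=W[...,:2]@N; x=W[...,:2]@X; z=W[...,2]
for a in (.51,.53,.55,.57,.59):
    m=(x>a-.01)&(x<a+.01)&(z>.172)&(z<.185)&(n<.07)&(n>-.03)&(im.min(-1)>90); print(a,np.percentile(n[m],[4,96]).round(4),np.median(z[m]).round(4))
for u,v in [(470,188),(427,384),(569,374)]: print(W[int(v*.64),int(u*.64)].round(3))
a,_=snap('side'); cv2.imwrite('pics/f.png',cv2.cvtColor(np.hstack([cv2.resize(a[90:240,200:370],(400,353)),cv2.resize(im[90:265,230:400],(400,353))]),4))
```

```text
t 22.73 n,x,z [0.1065 0.5491 0.0509] tilt 45.0 y az -14.18 yz -0.0 F n,x,z [ 0.04 -0.57  0.2 ] open 0.0514 q [ 0.31  0.5   1.81 -0.66  1.36  0.88]
16 lean -0.0 yaw -0.0 n@.12 0.0396
top 608 n [-0.009  0.039] x [0.503 0.598] z 0.176
0.51 [-0.0087  0.0382] 0.1765
0.53 [-0.009   0.0395] 0.1779
0.55 [-0.0086  0.0351] 0.1764
0.57 [-0.008   0.0347] 0.1761
0.59 [-0.0058  0.035 ] 0.1766
[ 0.71  -0.136  0.062]
[ 0.38  -0.058  0.073]
[ 0.395 -0.268  0.2  ]
```

View pics/f.png

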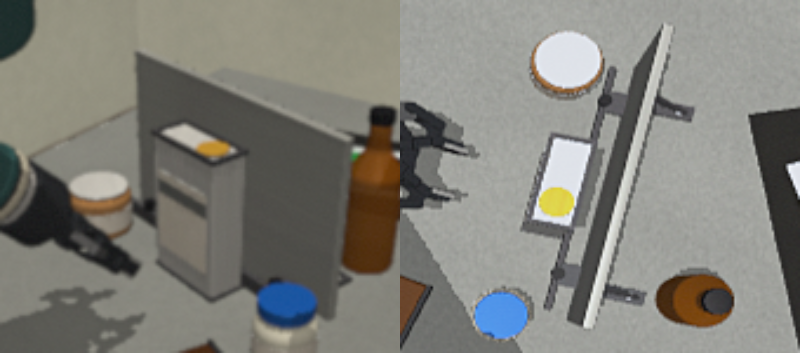

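The final picture shows the tin upright and square in front of the bar (left panel (200,210), right panel (560,185)). The gripper is clear of it and the tub, jar and bottle have not moved.

```bash
python3 -c "from bench import job_done;print(job_done())"
```

```text
the job is handed in; nothing more can be done
None
```

The tin stands upright and square with its foot on the stop bar; it was pressed home with a measured 9 N push and released, the tub, bottle and jar read unmoved, and the job is handed in (no verdict was returned).

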